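# Brace the free-spinning work holder in the bench jig and tighten its wing screw

## Task

On this jeweller's bench, the round black work holder with the flat steel tail bar spins round with its wing screw, so it must be braced before tightening. Set it flat on the grey pad of the wooden jig with its tail lying between the two wooden cheeks, and only then turn its wing screw clockwise as far as it goes, so that the wings end in line with the tail. Leave it there, and leave the tail-less holder alone.

Things in the scene. Friction and masses are not known exactly. Their poses are not given: they have to be found in the camera images.
- holder: Loose work holder, 0.24 to 0.37 kg: round black puck 60 mm across, 26 mm high, with a brass wing screw on top and a flat steel tail bar, 14 mm wide, reaching 105 mm from the puck's axis along +x, 3 to 13 mm above the underside. Origin: centre of the puck's underside; z up. Free, it spins round with its screw; when lifted it hangs from the screw.
- wings (a point): Where to grip the wing screw: on the puck's axis, 50 mm above the underside (axes as the holder's; it does not turn with the screw). The wings are a flat upright bar 44 mm long, 10 mm wide, 34 to 58 mm above the underside. Pinch across the 10 mm, fingertips a few mm above the puck's top; the holder can be carried by it.
- wing (a joint): Angle of the wing screw in the holder, rad, growing clockwise seen from above. 0: wings crosswise to the tail (along the holder's y); 1.571: in line with the tail (its x); firm stop at 1.6. Starts at 0.4 to 0.7 and stays where it is left. Takes 0.15 N m to turn, more than the holder's friction on bench or jig.
- jig: Wooden jig fixed to the bench: dark board 200 x 90 mm (x along its length), 15 mm thick, with two paler cheeks along x, from x = 5 to 65 mm, inner faces at y = +15 and -15 mm, standing 22 mm above the board. The seated tail points along +x between them with 8 mm of play each side: the holder turns some 5 degrees before a cheek stops it. Origin: centre of its underside.
- pad (a point): Centre of the jig's round grey pad (68 mm across, flush with the board's top), at x = -45 mm, z = 15 mm of the jig: the centre of the seated puck's underside. Axes as the jig's.
- plain: Bystander: a loose holder with the same puck and brass wings but no tail bar. Origin: centre of its underside.

How it is judged:
By the outcome, as a careful person would: the job done as asked, in the order asked, and still so for the second after the job is handed in, with the robot touching nothing.
It also fails if it takes over 50 s, if anything falls off the work surface, if the arm or the gripper's body presses on something with over 40 N, if the wrist force passes 120 N, or if a joint passes its speed limit or range.

## Robot

A 6-joint arm with a two-finger parallel gripper is mounted at the origin on the work surface. World frame = base frame: x ahead of the robot, y to its left, z up, the work surface at z = 0. Lengths are in m, angles in rad, forces in N, time in s.
With the tool pointing down it reaches from about 0.375 to 0.9 m from the base axis. Payload 3.1 kg.
Tool frame: the origin (TCP) lies where the fingers leave the gripper's body, on its centre line; the fingertips stand 73 mm ahead of it and the grasp point (between the pads) lies 54 mm ahead of it; z points along the fingers, y is the line along which they close (so a half turn about z gives the same grasp; the last joint's range is limited). The gripper opens to 85 mm and grips with 20 to 120 N. Pads are 22 mm wide; open, the fingers measure 114 mm over their backs; the gripper's body (76 mm by 85 mm) begins 54 mm behind the grasp point. The pads swing forward as they close: fully open they stand 13 mm farther back than shut.
Start: joints at [-1.312, 0.527, 1.433, -0, 1.181, -0.178], TCP at [0.265, -0.566, 0.304] pointing down, gripper open.
Joint ranges: [-3.08, 3.08], [-0.75, 2.2], [0.22, 2.44], [-1.43, 4.57], [0, 2.65], [-2.85, 2.85]. Speed limits (rad/s): [2.79, 2.79, 3.14, 3.14, 3.14, 3.14].

## Interface

Orientations are given as a unit quaternion [x, y, z, w].
In Python, from station import manip gives the robot as it stands.
- The arm moves only by the shell command python3 -m crank 'ROWS' [FORCE]. ROWS is JSON, a list of rows, each an object with "dp": the shift along the tool's x, y, z normalised to -1 to 1, where 1 is 50 cm, a list of three; "delta_rot": the turn, a rotation vector about the tool's x, y, z normalised to -1 to 1, where 1 is 2 pi rad, a list of three; "fingers": the opening, from -1 (shut) to 1 (fully open). A call has 1 to 12 rows; each row shifts and turns the commanded pose from where the row before left it, along the tool's axes as they then stand; what a row does not reach is not made up. A row lasts 1/12 s, in which the tool goes at most 41.7 mm and 7.16 degrees, less where a joint would pass 70% of its speed; a pose out of reach is approached as far as the arm can. A call with a number of a shift or a turn outside -1 to 1 is refused whole. A call with a gripper value outside its range is refused whole. The fingers move at their own pace and stop on an object; FORCE is the grip in N (left out, the last holds). Time passes only in rows, so rows that do not move let the fingers close. It gives the time, the measured TCP pose, the force, the opening and the grip force at its end, in the units of the state.
- manip.sense(): the state, without advancing time (a new reading comes with each control period).
- manip.snapshot(name): name is "scene" or "top"; returns (picture, depth): 420x560x3 uint8, red, green, blue; 420x560 float32, m along the optical axis (not along the pixel's ray), 0 where there is no reading.
- manip.camera_model(name): a dict with "fx", "fy", "cx", "cy" (pixels), "origin" and "attitude" of the camera in the world. Camera axes: x right, y up, looking along -z (the intrinsics and any distortion apply to the point x, -y, -z); pixel columns grow to the right and rows downward; lengths in m; the calibration is good to about 2 mm. A picture is of the moment at which its call begins. camera_model takes no time and is no camera call.
- manip.sign_off(): hands the job in; it is judged then, once.
The state is a dict: "t": time; "q": joint angles; "qd": joint speeds; "tau": joint torques, N m; "tcp_pos": TCP position; "tool_rot": TCP orientation; "force": force on the tool from outside, world axes, zero at the start; "ft_torque": the same for the moment, N m; "finger_gap": opening from 0.0 (shut) to 1.0 (fully open); "gripper_force": force on a finger pad.
Only numpy, scipy, OpenCV 4.12 (cv2) and the standard library are available. Lean on these libraries where they do the work, as an engineer would, in place of code of your own. Each camera call takes 0.05 s, during which the arm holds its last target. There are 200 camera calls.

## Working session

There is one attempt and no reset: what is moved stays moved. The work goes in short steps, Python scripts to look and compute and a shell command to move; the robot and the scene stay as the last step left them, time stands still between calls to the robot, and variables do not carry over. Pictures are saved under pics/ and viewed, at most 10 in all, crops included, and the job is handed in when it is done.

```bash
ls; mkdir -p pics; python3 - <<'E'
from station import manip
import cv2,numpy as np
s=manip.sense();print({k:np.round(v,3) for k,v in s.items()})
for n in("scene","top"):
    p,d=manip.snapshot(n);cv2.imwrite(f"pics/{n}0.png",p[:,:,::-1]);np.save(f"pics/{n}0.npy",d);np.save(f"pics/{n}0rgb.npy",p)
    print(n,manip.camera_model(n))
E
```

```text
pics
{'t': np.float64(0.0), 'q': array([-1.312,  0.528,  1.434,  0.   ,  1.181, -0.179]), 'qd': array([-0.   ,  0.   , -0.002,  0.001,  0.001, -0.   ]), 'tau': array([ 1.0000e-03, -4.4234e+01, -1.7802e+01, -0.0000e+00,  9.0000e-03,
       -0.0000e+00]), 'tcp_pos': array([ 0.265, -0.565,  0.303]), 'tool_rot': array([ 0.976,  0.217, -0.   , -0.001]), 'force': array([ 1.121, -0.73 , -0.822]), 'ft_torque': array([ 0.063, -0.008,  0.08 ]), 'gripper_force': np.float64(0.0), 'finger_gap': np.float64(0.999)}
scene {'fx': 531.8500782272663, 'fy': 531.8500782272663, 'cx': 280.66740136507644, 'cy': 209.6111339472438, 'origin': array([1.20125534, 0.56312917, 0.73539518]), 'attitude': array([0.18889138, 0.38907229, 0.80907771, 0.39791464])}
top {'fx': 518.0678313618199, 'fy': 518.0678313618199, 'cx': 270.5828220938859, 'cy': 203.5095537689674, 'origin': array([0.374988  , 0.04139359, 1.00274102]), 'attitude': array([ 0.06186194, -0.06409108, -0.69458408,  0.71387561])}
```

View pics/scene0.png

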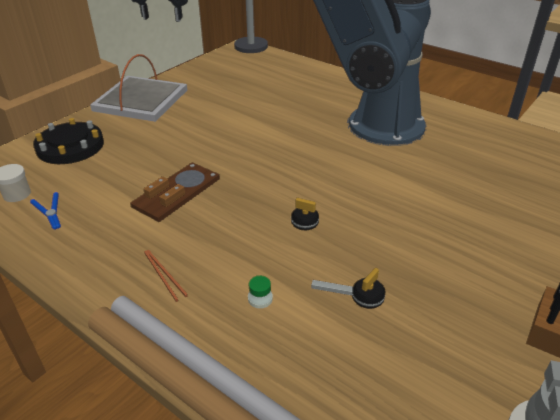

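View pics/top0.png

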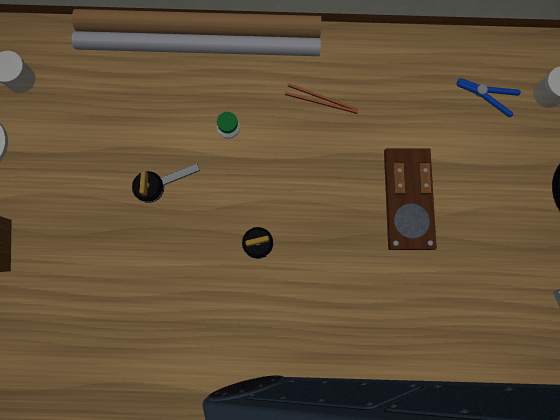

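The scene picture shows the tailed holder at about (368,292), with its tail to (315,286), the plain holder at (305,216) and the jig at (177,190). In the top picture the holder is at (147,186) with its tail to (198,168), plain at (258,242), the pad at (411,221) and the cheeks at (400,178) and (425,178).

```bash
cat > h.py <<'E'
import numpy as np,cv2
from station import manip
from scipy.spatial.transform import Rotation as R
def cloud(n,d):
    c=manip.camera_model(n);v,u=np.mgrid[:d.shape[0],:d.shape[1]]
    P=np.stack([(u-c['cx'])/c['fx'],-(v-c['cy'])/c['fy'],-np.ones(d.shape)],-1)
    return (P*d[...,None])@R.from_quat(c['attitude']).as_matrix().T+c['origin']
def ray(n,u,v,z):
    c=manip.camera_model(n);r=R.from_quat(c['attitude']).apply([(u-c['cx'])/c['fx'],-(v-c['cy'])/c['fy'],-1.])
    return c['origin']+r*(z-c['origin'][2])/r[2]
def box(p):
    (x,y),(w,h),a=cv2.minAreaRect(p[:,:2].astype(np.float32)*1000)
    if w<h:w,h,a=h,w,a+90
    return np.round([x,y,w,h,a],1)
def sel(P,m,win):
    u0,u1,v0,v1=win;k=np.zeros(m.shape,bool);k[v0:v1,u0:u1]=1
    return P[m&k]
def masks(p):
    h=cv2.cvtColor(p,cv2.COLOR_RGB2HSV);H,S,V=[h[...,i].astype(int) for i in range(3)]
    return dict(brass=(H>15)&(H<32)&(S>140)&(V>90),black=V<45,grey=(S<70)&(V>60))
E
python3 - <<'E'
from h import *
W={'top':dict(holder=(125,170,165,208),tail=(160,205,160,190),plain=(238,280,222,262),jig=(380,440,145,255),pad=(390,435,200,240)),
'scene':dict(holder=(345,392,262,310),tail=(308,356,275,300),plain=(285,325,192,232),jig=(130,222,162,218),pad=(170,208,165,192))}
for n in W:
    p=np.load(f'pics/{n}0rgb.npy');d=np.load(f'pics/{n}0.npy');P=cloud(n,d);M=masks(p);w=W[n]
    P_ok=d>0
    for o in('holder','plain'):
        a=sel(P,M['brass']&P_ok&(P[...,2]>.03),w[o]);print(n,o,'brass',len(a),box(a) if len(a)>5 else'',np.round(np.percentile(a[:,2],[5,50,95]),4) if len(a) else '')
        a=sel(P,M['black']&P_ok,w[o]);print('  black',len(a),box(a),np.round(np.percentile(a[:,2],[5,50,95]),4))
    a=sel(P,M['grey']&P_ok,w['tail']);print('  tail',len(a),box(a),np.round(np.percentile(a[:,2],[5,50,95]),4))
    a=sel(P,M['grey']&P_ok,w['pad']);print('  pad',len(a),box(a),np.round(np.percentile(a[:,2],[5,50,95]),4))
    a=sel(P,P_ok&(P[...,2]>.008),w['jig']);print('  jig',len(a),box(a),np.round(np.percentile(a[:,2],[5,50,95]),4))
    a=sel(P,P_ok&(P[...,2]>.026),w['jig']);print('  cheeks',len(a),box(a),np.round(np.percentile(a[:,2],[5,50,95]),4))
    k=np.array([]);
E
```

```text
top holder brass 102 [5.805e+02 2.810e+02 4.080e+01 1.060e+01 4.000e-01] [0.0549 0.0584 0.0622]
  black 572 [580.3 281.1  59.   57.7  50.1] [0.0152 0.0252 0.029 ]
top plain brass 109 [476.4  64.   41.6   9.3 104.3] [0.0559 0.0583 0.061 ]
  black 609 [476.5  64.5  58.3  57.5  44.8] [0.0194 0.0255 0.0292]
  tail 277 [610.  221.   75.5  18.7 114.2] [0.0095 0.0134 0.0164]
  pad 967 [ 527.4 -231.8   66.6   66.4   67.9] [0.0128 0.0158 0.0184]
  jig 4700 [ 572.7 -229.7  201.1   90.7    1.7] [0.0125 0.0159 0.0377]
  cheeks 715 [ 606.9 -228.5   70.8   60.2   91.9] [0.0301 0.0368 0.0403]
scene holder brass 201 [583.5 282.6  43.5  10.4   1. ] [0.0367 0.0535 0.0579]
  black 507 [588.6 285.7  56.1  48.5 120.9] [0.0075 0.0232 0.0263]
scene plain brass 225 [479.6  64.8  44.2  14.  104.8] [0.0346 0.0482 0.0573]
  black 325 [487.9  69.5  54.7  39.4 112.8] [0.0046 0.0222 0.026 ]
  tail 374 [607.  225.9  85.8  29.  105.1] [0.0036 0.0109 0.0137]
  pad 403 [ 541.  -229.9  120.2   69.5    6.1] [0.0118 0.0141 0.0166]
  jig 2299 [ 574.7 -228.5  202.4   94.8    1.6] [0.0107 0.0145 0.0364]
  cheeks 455 [ 609.8 -228.2   74.8   61.5   91.7] [0.027  0.0347 0.0378]
```

```bash
R='{"dp":[0,0,0],"delta_rot":[0,0,0.017],"fingers":0}'; python3 -m crank '[{"dp":[0,0,0],"delta_rot":[0,0,0.017],"fingers":0},{"dp":[0,0,0],"delta_rot":[0,0,0.017],"fingers":0},{"dp":[0,0,0],"delta_rot":[0,0,0.017],"fingers":0},{"dp":[0,0,0],"delta_rot":[0,0,0.017],"fingers":0},{"dp":[0.026,-0.07,0],"delta_rot":[0,0,0],"fingers":0},{"dp":[0.026,-0.07,0],"delta_rot":[0,0,0],"fingers":0},{"dp":[0.026,-0.07,0],"delta_rot":[0,0,0],"fingers":0},{"dp":[0.026,-0.07,0],"delta_rot":[0,0,0],"fingers":0},{"dp":[0.026,-0.07,0],"delta_rot":[0,0,0],"fingers":0},{"dp":[0.026,-0.07,0],"delta_rot":[0,0,0],"fingers":0},{"dp":[0.026,-0.07,0],"delta_rot":[0,0,0],"fingers":0},{"dp":[0.026,-0.07,0],"delta_rot":[0,0,0],"fingers":0}]' 60
```

```text
t: 1.1
tcp_pos: [0.3661, -0.283, 0.3037]
tool_rot: [1.0, 0.005, -0.0, -0.0]
force: [0.3, 0.3, -0.1]
finger_gap: 0.497
gripper_force: 0.0
```

```bash
python3 -m crank '[{"dp":[0.026,-0.07,0],"delta_rot":[0,0,0],"fingers":0},{"dp":[0.026,-0.07,0],"delta_rot":[0,0,0],"fingers":0},{"dp":[0.026,-0.07,0],"delta_rot":[0,0,0],"fingers":0},{"dp":[0.026,-0.07,0],"delta_rot":[0,0,0],"fingers":0},{"dp":[0.026,-0.07,0],"delta_rot":[0,0,0],"fingers":0},{"dp":[0.026,-0.07,0],"delta_rot":[0,0,0],"fingers":0},{"dp":[0.026,-0.07,0],"delta_rot":[0,0,0],"fingers":0},{"dp":[0.026,-0.07,0],"delta_rot":[0,0,0],"fingers":0},{"dp":[0.026,-0.07,0],"delta_rot":[0,0,0],"fingers":0},{"dp":[0.026,-0.07,0],"delta_rot":[0,0,0],"fingers":0}]'
```

```text
t: 1.93
tcp_pos: [0.4924, 0.0684, 0.3037]
tool_rot: [1.0, 0.005, -0.0, -0.0]
force: [-0.2, -0.5, -0.2]
finger_gap: 0.503
gripper_force: 0.0
```

```bash
python3 -m crank '[{"dp":[0.0304,-0.0707,0],"delta_rot":[0,0,0],"fingers":0},{"dp":[0.0304,-0.0707,0],"delta_rot":[0,0,0],"fingers":0},{"dp":[0.0304,-0.0707,0],"delta_rot":[0,0,0],"fingers":0},{"dp":[0.0304,-0.0707,0],"delta_rot":[0,0,0],"fingers":0},{"dp":[0.0304,-0.0707,0],"delta_rot":[0,0,0],"fingers":0},{"dp":[0.0304,-0.0707,0],"delta_rot":[0,0,0],"fingers":0},{"dp":[0,0,0.06],"delta_rot":[0,0,0],"fingers":0},{"dp":[0,0,0.06],"delta_rot":[0,0,0],"fingers":0},{"dp":[0,0,0.06],"delta_rot":[0,0,0],"fingers":0},{"dp":[0,0,0.06],"delta_rot":[0,0,0],"fingers":0},{"dp":[0,0,0],"delta_rot":[0,0,0],"fingers":0}]'
python3 - <<'E'
from h import *
p,d=manip.snapshot('scene');cv2.imwrite('pics/s1.png',cv2.resize(p[180:330,290:450,::-1],None,fx=4,fy=4))
E
```

```text
t: 2.85
tcp_pos: [0.5772, 0.2784, 0.1771]
tool_rot: [1.0, 0.005, -0.007, 0.002]
force: [-0.4, 0.2, -0.9]
finger_gap: 0.502
gripper_force: 0.0
```

View pics/s1.png

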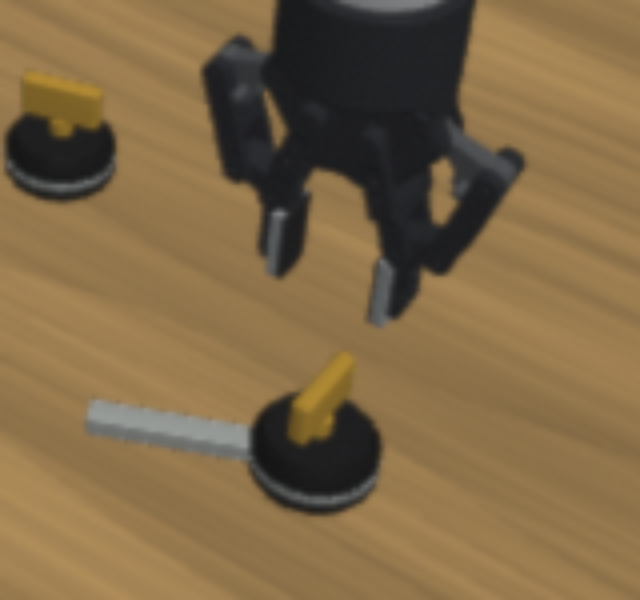

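The crop shows the open fingertips at (278,270) and (380,320). They straddle the brass wings at (322,400) from directly above, and they line up.

```bash
python3 -c "
from h import *
s=manip.sense();print(s['tcp_pos'],s['tool_rot'],s['qd'],s['q'])"
python3 -m crank '[{"dp":[0.004,-0.003,0.02],"delta_rot":[0,0,0],"fingers":0},{"dp":[0.004,-0.003,0.02],"delta_rot":[0,0,0],"fingers":0},{"dp":[0,0,0.02],"delta_rot":[0,0,0],"fingers":0},{"dp":[0,0,0.02],"delta_rot":[0,0,0],"fingers":0},{"dp":[0,0,0.02],"delta_rot":[0,0,0],"fingers":0},{"dp":[0,0,0.02],"delta_rot":[0,0,0],"fingers":0},{"dp":[0,0,0],"delta_rot":[0,0,0],"fingers":0},{"dp":[0,0,0],"delta_rot":[0,0,0],"fingers":0}]'
```

```text
[0.57884767 0.27879402 0.18017929] [ 0.99997515  0.00529293 -0.00448765  0.00124197] [-0.00274894 -0.06823895 -0.06820421  0.00068867  0.00994624 -0.00123266] [ 2.75212125e-01  7.02814453e-01  1.48062894e+00 -8.65913080e-07
  9.67461968e-01  1.83542292e+00]
t: 3.57
tcp_pos: [0.5848, 0.2823, 0.123]
tool_rot: [1.0, 0.005, -0.001, 0.0]
force: [-0.1, -0.5, 0.2]
finger_gap: 0.499
gripper_force: 0.0
```

```bash
python3 -m crank '[{"dp":[-0.006,0.001,0.012],"delta_rot":[0,0,0],"fingers":0},{"dp":[0,0,0.012],"delta_rot":[0,0,0],"fingers":0},{"dp":[0,0,0.012],"delta_rot":[0,0,0],"fingers":0},{"dp":[0,0,0],"delta_rot":[0,0,0],"fingers":0},{"dp":[0,0,0],"delta_rot":[0,0,0],"fingers":-1},{"dp":[0,0,0],"delta_rot":[0,0,0],"fingers":-1},{"dp":[0,0,0],"delta_rot":[0,0,0],"fingers":-1},{"dp":[0,0,0],"delta_rot":[0,0,0],"fingers":-1},{"dp":[0,0,0],"delta_rot":[0,0,0],"fingers":-1},{"dp":[0,0,0],"delta_rot":[0,0,0],"fingers":-1}]' 80
```

```text
t: 4.4
tcp_pos: [0.5826, 0.282, 0.1063]
tool_rot: [1.0, 0.005, 0.0, -0.0]
force: [0.8, -0.5, 1.6]
finger_gap: 0.104
gripper_force: 84.4
```

```bash
python3 -m crank '[{"dp":[0,0,0],"delta_rot":[0,0,0],"fingers":-1},{"dp":[0,0,0],"delta_rot":[0,0,0],"fingers":-1}]' 80
```

```text
t: 4.57
tcp_pos: [0.5826, 0.282, 0.1063]
tool_rot: [1.0, 0.005, 0.0, -0.0]
force: [-0.7, 0.4, 2.8]
finger_gap: 0.1
gripper_force: 84.6
```

```bash
python3 -m crank '[{"dp":[0,0,-0.01],"delta_rot":[0,0,0],"fingers":-1},{"dp":[0,0,-0.02],"delta_rot":[0,0,0],"fingers":-1},{"dp":[0,0,-0.03],"delta_rot":[0,0,0],"fingers":-1},{"dp":[0,0,-0.04],"delta_rot":[0,0,0],"fingers":-1},{"dp":[0,0,-0.04],"delta_rot":[0,0,0],"fingers":-1},{"dp":[0,0,-0.03],"delta_rot":[0,0,0],"fingers":-1},{"dp":[0,0,-0.02],"delta_rot":[0,0,0],"fingers":-1},{"dp":[0,0,0],"delta_rot":[0,0,0],"fingers":-1}]'
python3 -m crank '[{"dp":[0,0,0],"delta_rot":[0,0,-0.01],"fingers":-1},{"dp":[0,0,0],"delta_rot":[0,0,-0.018],"fingers":-1},{"dp":[0,0,0],"delta_rot":[0,0,-0.018],"fingers":-1},{"dp":[0,0,0],"delta_rot":[0,0,-0.018],"fingers":-1},{"dp":[0,0,0],"delta_rot":[0,0,-0.018],"fingers":-1},{"dp":[0,0,0],"delta_rot":[0,0,-0.018],"fingers":-1},{"dp":[0,0,0],"delta_rot":[0,0,-0.018],"fingers":-1},{"dp":[0,0,0],"delta_rot":[0,0,-0.018],"fingers":-1},{"dp":[0,0,0],"delta_rot":[0,0,-0.018],"fingers":-1},{"dp":[0,0,0],"delta_rot":[0,0,-0.018],"fingers":-1},{"dp":[0,0,0],"delta_rot":[0,0,-0.015],"fingers":-1},{"dp":[0,0,0],"delta_rot":[0,0,0],"fingers":-1}]'
python3 - <<'E'
from h import *
s=manip.sense();print(s['tcp_pos'],s['tool_rot'],s['q'])
p,d=manip.snapshot('scene');cv2.imwrite('pics/s2.png',cv2.resize(p[160:330,270:450,::-1],None,fx=3,fy=3))
E
```

```text
t: 5.23
tcp_pos: [0.5832, 0.2824, 0.2036]
tool_rot: [1.0, 0.005, 0.002, -0.001]
force: [0.4, 0.2, -3.3]
finger_gap: 0.096
gripper_force: 83.6
t: 6.23
tcp_pos: [0.5814, 0.2817, 0.1995]
tool_rot: [0.829, 0.559, -0.001, -0.0]
force: [-0.5, -0.6, -3.5]
finger_gap: 0.099
gripper_force: 83.7
[0.58138208 0.28174917 0.19949536] [ 8.28995647e-01  5.59253055e-01 -1.41040047e-03 -4.98311139e-04] [2.78573167e-01 6.79575454e-01 1.46323867e+00 8.77431695e-05
 1.00176930e+00 6.62351590e-01]
```

View pics/s2.png

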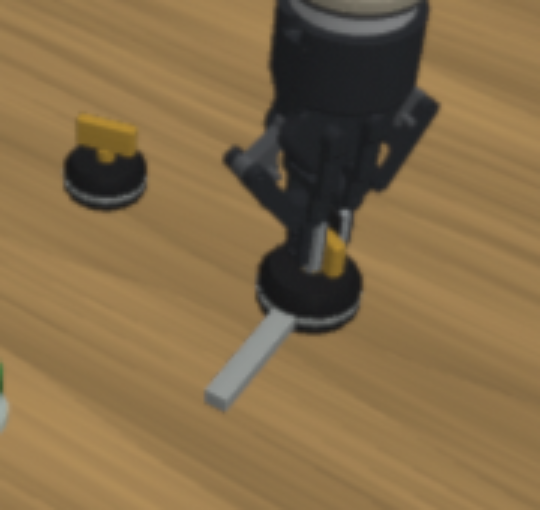

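The holder hangs level in the grip, with its puck at (309,285) in the crop and its tail reaching to (218,397), roughly along world +x. Next I measure the tail and puck while I carry it over.

```bash
python3 - <<'E'
from h import *
p,d=manip.snapshot('scene');P=cloud('scene',d);M=masks(p)
m=M['grey']&(d>0)&(P[...,2]>.08)&(P[...,2]<.12)&(P[...,0]>.616)
a=sel(P,m,(330,380,255,300));print('tail',len(a),box(a),np.percentile(a[:,2],[5,50,95]),a[:,0].max())
m=(d>0)&(P[...,2]>.112)&(P[...,2]<.124)&M['black']
a=sel(P,m,(345,400,235,275));print('puck',len(a),box(a))
E
python3 -m crank '[{"dp":[-0.03,0.0086,0],"delta_rot":[0,0,0],"fingers":-1},{"dp":[-0.05,0.0144,0],"delta_rot":[0,0,0],"fingers":-1},{"dp":[-0.06,0.0173,0],"delta_rot":[0,0,0],"fingers":-1},{"dp":[-0.06,0.0173,0],"delta_rot":[0,0,0],"fingers":-1},{"dp":[-0.06,0.0173,0],"delta_rot":[0,0,0],"fingers":-1},{"dp":[-0.06,0.0173,0],"delta_rot":[0,0,0],"fingers":-1},{"dp":[-0.06,0.0173,0],"delta_rot":[0,0,0],"fingers":-1},{"dp":[-0.06,0.0173,0],"delta_rot":[0,0,0],"fingers":-1},{"dp":[-0.06,0.0173,0],"delta_rot":[0,0,0],"fingers":-1},{"dp":[-0.06,0.0173,0],"delta_rot":[0,0,0],"fingers":-1},{"dp":[-0.06,0.0173,0],"delta_rot":[0,0,0],"fingers":-1},{"dp":[-0.06,0.0173,0],"delta_rot":[0,0,0],"fingers":-1}]'
python3 -m crank '[{"dp":[-0.06,0.0173,0],"delta_rot":[0,0,0],"fingers":-1},{"dp":[-0.06,0.0173,0],"delta_rot":[0,0,0],"fingers":-1},{"dp":[-0.06,0.0173,0],"delta_rot":[0,0,0],"fingers":-1},{"dp":[-0.06,0.0173,0],"delta_rot":[0,0,0],"fingers":-1},{"dp":[-0.045,0.013,0],"delta_rot":[0,0,0],"fingers":-1},{"dp":[-0.026,0.0075,0],"delta_rot":[0,0,0],"fingers":-1},{"dp":[0,0,0],"delta_rot":[0,0,0],"fingers":-1},{"dp":[0,0,0],"delta_rot":[0,0,0],"fingers":-1},{"dp":[0,0,0],"delta_rot":[0,0,0],"fingers":-1}]'
python3 - <<'E'
from h import *
s=manip.sense();print(s['tcp_pos'],s['tool_rot'],s['q'])
for n in('scene','top'):
    p,d=manip.snapshot(n);np.save(f'pics/{n}3.npy',d);np.save(f'pics/{n}3rgb.npy',p)
    w=p[100:260,110:290] if n=='scene' else p[120:280,340:480]
    cv2.imwrite(f'pics/{n}3.png',cv2.resize(w[...,::-1],None,fx=3,fy=3))
E
```

```text
tail 352 [652.2 281.9  71.2  15.2   2.2] [0.09725573 0.104375   0.10644882] 0.6878981824909877
puck 384 [591.  283.   54.6  39.1 107. ]
t: 7.33
tcp_pos: [0.5444, -0.0719, 0.2009]
tool_rot: [0.83, 0.558, -0.0, -0.0]
force: [0.5, -0.1, -2.7]
finger_gap: 0.099
gripper_force: 83.7
t: 8.08
tcp_pos: [0.5278, -0.2297, 0.2007]
tool_rot: [0.829, 0.559, -0.0, -0.001]
force: [0.2, 0.5, -3.9]
finger_gap: 0.1
gripper_force: 83.7
[ 0.52782045 -0.22968011  0.20065894] [ 8.29458158e-01  5.58567884e-01 -1.26823924e-04 -1.03274824e-03] [-6.04688499e-01  6.00010873e-01  1.64956676e+00  6.63656086e-04
  8.94030800e-01 -2.19625508e-01]
```

View pics/scene3.png

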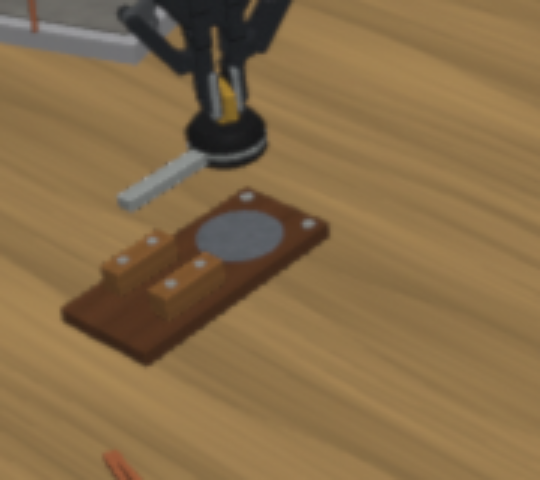

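View pics/top3.png

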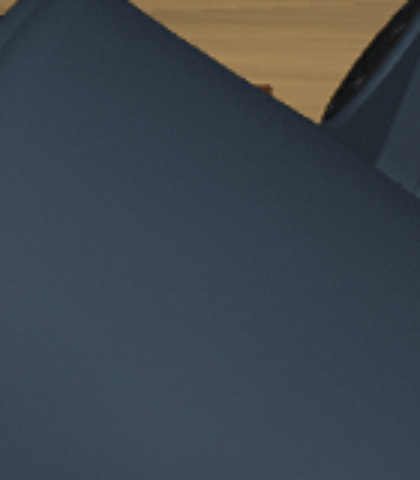

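The holder hangs above the jig, with its puck at (227,135), its tail to (125,200) and the pad at (240,235) in the crop. The arm blocks the top view, so I compare the tail with the jig in the scene view alone.

```bash
python3 - <<'E'
from h import *
p=np.load('pics/scene3rgb.npy');d=np.load('pics/scene3.npy');P=cloud('scene',d);M=masks(p)
m=M['grey']&(d>0)&(P[...,2]>.08)&(P[...,2]<.125)&(P[...,0]>.562)
a=sel(P,m,(145,185,145,175));print('tail',len(a),box(a),np.percentile(a[:,2],[5,50,95]),a[:,0].max())
t=a[a[:,2]>np.percentile(a[:,2],40)];print(box(t)); print(np.degrees(np.polyfit(t[:,0],t[:,1],1)[0]))
m=(d>0)&(P[...,2]>.03)&(P[...,2]<.05)
for wn in((140,172,172,200),(158,188,182,210)):
    a=sel(P,m,wn);a=a[a[:,2]>.034];print('cheek',len(a),box(a))
E
```

```text
tail 221 [ 598.1 -228.2   71.8   17.7    3.1] [0.09738393 0.10474017 0.10731579] 0.6341749955117538
[ 598.4 -228.2   71.2   17.7    3.2]
1.4732462776945958
cheek 204 [ 609.3 -228.3   72.8   60.    92.5]
cheek 155 [ 613.  -214.9   60.6   57.7  113.6]
```

```bash
python3 -m crank '[{"dp":[0,0.001,0.02],"delta_rot":[0,0,0],"fingers":-1},{"dp":[0,0,0.03],"delta_rot":[0,0,0],"fingers":-1},{"dp":[0,0,0.03],"delta_rot":[0,0,0],"fingers":-1},{"dp":[0,0,0.03],"delta_rot":[0,0,0],"fingers":-1},{"dp":[0,0,0.02],"delta_rot":[0,0,0],"fingers":-1},{"dp":[0,0,0.01],"delta_rot":[0,0,0],"fingers":-1},{"dp":[0,0,0.005],"delta_rot":[0,0,0],"fingers":-1},{"dp":[0,0,0.005],"delta_rot":[0,0,0],"fingers":-1},{"dp":[0,0,0],"delta_rot":[0,0,0],"fingers":-1},{"dp":[0,0,0],"delta_rot":[0,0,0],"fingers":-1}]'
```

```text
t: 9.02
tcp_pos: [0.5292, -0.2313, 0.1264]
tool_rot: [0.829, 0.559, 0.0, 0.001]
force: [0.1, -0.3, -3.0]
finger_gap: 0.097
gripper_force: 83.7
```

```bash
python3 -m crank '[{"dp":[0,0,0.003],"delta_rot":[0,0,0],"fingers":-1},{"dp":[0,0,0],"delta_rot":[0,0,0],"fingers":-1},{"dp":[0,0,0],"delta_rot":[0,0,0],"fingers":-1}]'; python3 - <<'E'
from h import *
p,d=manip.snapshot('scene')
cv2.imwrite('pics/s4.png',cv2.resize(p[130:230,120:240,::-1],None,fx=5,fy=5))
E
```

```text
t: 9.27
tcp_pos: [0.529, -0.2312, 0.1248]
tool_rot: [0.829, 0.559, 0.0, 0.0]
force: [0.2, 0.1, -4.4]
finger_gap: 0.105
gripper_force: 83.7
```

View pics/s4.png

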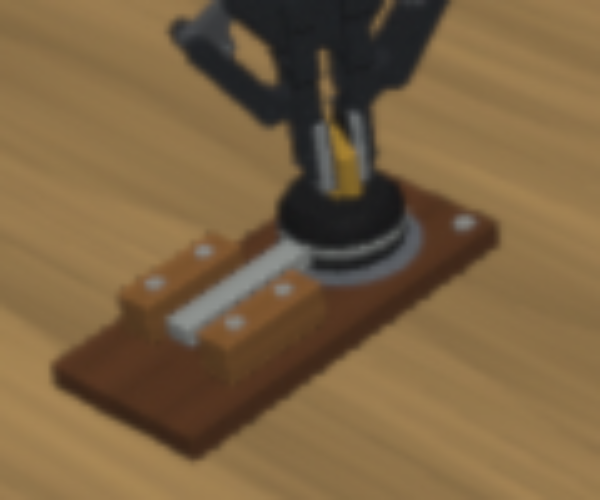

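The tail, from (310,250) to (185,330), lies between the cheeks with the puck over the grey pad. It is still about 3 mm up, so I lower until contact.

```bash
python3 -m crank '[{"dp":[0,0,0.003],"delta_rot":[0,0,0],"fingers":-1},{"dp":[0,0,0.002],"delta_rot":[0,0,0],"fingers":-1},{"dp":[0,0,0],"delta_rot":[0,0,0],"fingers":-1},{"dp":[0,0,0],"delta_rot":[0,0,0],"fingers":-1}]'
```

```text
t: 9.65
tcp_pos: [0.5288, -0.2311, 0.1218]
tool_rot: [0.829, 0.559, -0.0, -0.0]
force: [0.7, -0.0, -2.6]
finger_gap: 0.094
gripper_force: 83.7
```

```bash
python3 -m crank '[{"dp":[0,0,0.002],"delta_rot":[0,0,0],"fingers":-1},{"dp":[0,0,0],"delta_rot":[0,0,0],"fingers":-1},{"dp":[0,0,0],"delta_rot":[0,0,0],"fingers":-1}]'
```

```text
t: 9.9
tcp_pos: [0.5289, -0.2311, 0.1213]
tool_rot: [0.829, 0.559, 0.0, 0.0]
force: [-1.5, -0.4, 0.4]
finger_gap: 0.101
gripper_force: 84.4
```

The weight has come off the wrist, so the holder is seated. Next I turn the screw clockwise (tool +z).

```bash
python3 -m crank '[{"dp":[0,0,0.001],"delta_rot":[0,0,0.008],"fingers":-1},{"dp":[0,0,0],"delta_rot":[0,0,0.016],"fingers":-1},{"dp":[0,0,0],"delta_rot":[0,0,0.016],"fingers":-1},{"dp":[0,0,0],"delta_rot":[0,0,0.016],"fingers":-1},{"dp":[0,0,0],"delta_rot":[0,0,0.016],"fingers":-1},{"dp":[0,0,0],"delta_rot":[0,0,0.016],"fingers":-1},{"dp":[0,0,0],"delta_rot":[0,0,0.016],"fingers":-1},{"dp":[0,0,0],"delta_rot":[0,0,0.016],"fingers":-1},{"dp":[0,0,0],"delta_rot":[0,0,0.016],"fingers":-1},{"dp":[0,0,0],"delta_rot":[0,0,0.016],"fingers":-1},{"dp":[0,0,0],"delta_rot":[0,0,0.016],"fingers":-1},{"dp":[0,0,0],"delta_rot":[0,0,0],"fingers":-1}]'
python3 -c "
from h import *
s=manip.sense();print(s['ft_torque'],s['tcp_pos'],2*np.degrees(np.arctan2(s['tool_rot'][1],s['tool_rot'][0])))"
```

```text
t: 10.9
tcp_pos: [0.5302, -0.2323, 0.1213]
tool_rot: [0.998, 0.064, 0.002, 0.002]
force: [1.5, -1.4, 2.6]
finger_gap: 0.101
gripper_force: 84.6
[-0.15948497 -0.18869982 -0.06614062] [ 0.53024908 -0.23229994  0.12130643] 7.352840175859221
```

```bash
S='from h import *
s=manip.sense();print(np.round(s["ft_torque"],3),np.round(s["tcp_pos"],4),2*np.degrees(np.arctan2(s["tool_rot"][1],s["tool_rot"][0])))'
python3 -m crank '[{"dp":[0,0,0],"delta_rot":[0,0,0.0055],"fingers":-1},{"dp":[0,0,0],"delta_rot":[0,0,0.0055],"fingers":-1},{"dp":[0,0,0],"delta_rot":[0,0,0],"fingers":-1},{"dp":[0,0,0],"delta_rot":[0,0,0],"fingers":-1}]' >/dev/null; python3 -c "$S"
python3 -m crank '[{"dp":[0,0,0],"delta_rot":[0,0,0.0055],"fingers":-1},{"dp":[0,0,0],"delta_rot":[0,0,0],"fingers":-1},{"dp":[0,0,0],"delta_rot":[0,0,0],"fingers":-1}]'>/dev/null; python3 -c "$S"
python3 -m crank '[{"dp":[0,0,0],"delta_rot":[0,0,0.0055],"fingers":-1},{"dp":[0,0,0],"delta_rot":[0,0,0],"fingers":-1},{"dp":[0,0,0],"delta_rot":[0,0,0],"fingers":-1}]'; python3 -c "$S"
python3 -c "
from h import *
p,d=manip.snapshot('scene')
cv2.imwrite('pics/s5.png',cv2.resize(p[130:230,120:240,::-1],None,fx=5,fy=5))"
```

```text
[-0.551 -0.15   0.006] [ 0.5301 -0.2323  0.1213] 3.6221116290679327
[-0.799 -0.276  0.022] [ 0.5301 -0.2323  0.1213] 1.599420080903906
t: 11.73
tcp_pos: [0.5301, -0.2323, 0.1213]
tool_rot: [1.0, -0.003, 0.002, 0.001]
force: [1.0, -5.0, 5.5]
finger_gap: 0.098
gripper_force: 85.0
[-0.777 -0.25   0.049] [ 0.5301 -0.2323  0.1213] -0.3928188345489529
```

View pics/s5.png

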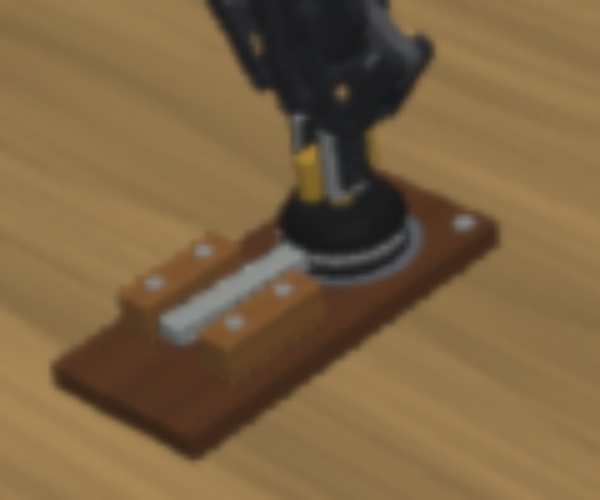

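The tail, with its end at (165,325), has swung toward the far cheek, and the wings are nearly in line with it. I continue in small steps, watching the wrist moment for the stop.

```bash
S='from h import *
s=manip.sense();print(np.round(s["ft_torque"],3),np.round(s["force"],1),np.round(s["tau"][5],3),np.round(s["tcp_pos"],4),2*np.degrees(np.arctan2(s["tool_rot"][1],s["tool_rot"][0])))'
python3 -c "$S"
python3 -m crank '[{"dp":[0,0,0],"delta_rot":[0,0,0.0055],"fingers":-1},{"dp":[0,0,0],"delta_rot":[0,0,0],"fingers":-1},{"dp":[0,0,0],"delta_rot":[0,0,0],"fingers":-1}]' >/dev/null; python3 -c "$S"
python3 -m crank '[{"dp":[0,0,0],"delta_rot":[0,0,0.0055],"fingers":-1},{"dp":[0,0,0],"delta_rot":[0,0,0],"fingers":-1},{"dp":[0,0,0],"delta_rot":[0,0,0],"fingers":-1}]'>/dev/null; python3 -c "$S"
python3 -m crank '[{"dp":[0,0,0],"delta_rot":[0,0,0.004],"fingers":-1},{"dp":[0,0,0],"delta_rot":[0,0,0],"fingers":-1},{"dp":[0,0,0],"delta_rot":[0,0,0],"fingers":-1}]' >/dev/null; python3 -c "$S"
```

```text
[-0.763 -0.255 -0.003] [ 1.6 -3.9  5.5] 0.007 [ 0.5301 -0.2323  0.1213] -0.38955802244012716
[-0.745 -0.248  0.031] [ 1.1 -4.5  4.4] 0.015 [ 0.53   -0.2323  0.1213] -2.3707796679325526
[-0.628 -0.194  0.221] [ 2.1 -4.2  5.7] 0.174 [ 0.53   -0.2321  0.1213] -4.304999913923317
[-0.312 -0.433  0.528] [ 3.1 -2.   6.1] 0.511 [ 0.53   -0.2314  0.1213] -5.656766889987766
```

```bash
S='from h import *
s=manip.sense();print(np.round(s["ft_torque"],3),np.round(s["force"],1),np.round(s["tau"][5],3),np.round(s["tcp_pos"],4),2*np.degrees(np.arctan2(s["tool_rot"][1],s["tool_rot"][0])))'
python3 -m crank '[{"dp":[0,0,0],"delta_rot":[0,0,0.004],"fingers":-1},{"dp":[0,0,0],"delta_rot":[0,0,0],"fingers":-1},{"dp":[0,0,0],"delta_rot":[0,0,0],"fingers":-1}]' >/dev/null; python3 -c "$S"
python3 - <<'E'
from h import *
p,d=manip.snapshot('scene');P=cloud('scene',d);M=masks(p)
m=M['grey']&(d>0)&(P[...,2]>.016)&(P[...,2]<.034)&(P[...,0]>.562)
a=sel(P,m,(145,185,175,205));print('tail',len(a),box(a),np.percentile(a[:,2],[5,50,95]))
t=a[a[:,2]>.025];print(box(t),np.degrees(np.polyfit(t[:,0],t[:,1],1)[0]))
m=M['brass']&(d>0)&(P[...,2]>.045)
a=sel(P,m,(170,205,150,180));print('brass',len(a),box(a))
E
```

```text
[ 0.199 -0.59   0.87 ] [3.7 0.8 6.5] 0.82 [ 0.5301 -0.2305  0.1212] -7.029563036435584
tail 173 [ 601.2 -237.3   76.4   40.     7.2] [0.02120594 0.026348   0.02924577]
[ 601.5 -237.3   75.8   40.     7.2] -3.993917029739968
brass 60 [ 531.  -227.    44.1    8.5  167.9]
```

A steadily rising moment of 0.82 N m shows the firm stop, with the tail against the cheek. I relax slightly, release and retreat.

```bash
python3 -m crank '[{"dp":[0,0,0],"delta_rot":[0,0,-0.003],"fingers":-1},{"dp":[0,0,0],"delta_rot":[0,0,0],"fingers":-1},{"dp":[0,0,0],"delta_rot":[0,0,0],"fingers":0},{"dp":[0,0,0],"delta_rot":[0,0,0],"fingers":0},{"dp":[0,0,0],"delta_rot":[0,0,0],"fingers":0},{"dp":[0,0,0],"delta_rot":[0,0,0],"fingers":0},{"dp":[0,0,0],"delta_rot":[0,0,0],"fingers":0},{"dp":[0,0,-0.02],"delta_rot":[0,0,0],"fingers":0},{"dp":[0,0,-0.04],"delta_rot":[0,0,0],"fingers":0},{"dp":[0,0,-0.06],"delta_rot":[0,0,0],"fingers":0},{"dp":[0,0,-0.06],"delta_rot":[0,0,0],"fingers":0},{"dp":[0,0,-0.06],"delta_rot":[0,0,0],"fingers":0}]' 20
python3 -m crank '[{"dp":[0,-0.07,-0.02],"delta_rot":[0,0,0],"fingers":0},{"dp":[0,-0.07,0],"delta_rot":[0,0,0],"fingers":0},{"dp":[0,-0.07,0],"delta_rot":[0,0,0],"fingers":0},{"dp":[0,-0.07,0],"delta_rot":[0,0,0],"fingers":0},{"dp":[0,-0.07,0],"delta_rot":[0,0,0],"fingers":0},{"dp":[0,-0.07,0],"delta_rot":[0,0,0],"fingers":0},{"dp":[0,-0.07,0],"delta_rot":[0,0,0],"fingers":0},{"dp":[0,-0.07,0],"delta_rot":[0,0,0],"fingers":0},{"dp":[0,0,0],"delta_rot":[0,0,0],"fingers":0}]'
python3 - <<'E'
from h import *
o=[]
for n in('scene','top'):
    p,d=manip.snapshot(n);P=cloud(n,d);M=masks(p)
    w=p[130:230,120:240] if n=='scene' else p[140:260,340:480]
    o.append(cv2.resize(w[...,::-1],(390,330)))
    W=(145,205,150,205) if n=='scene' else (385,440,160,240)
    a=sel(P,M['brass']&(d>0)&(P[...,2]>.06),W);print(n,'brass',len(a),box(a),a[:,2].max())
    a=sel(P,M['black']&(d>0)&(P[...,2]>.03),W);print('puck',box(a),np.median(a[:,2]))
    a=sel(P,M['grey']&(d>0)&(P[...,2]>.023)&(P[...,2]<.033)&(P[...,0]>.565),W);print('tail',len(a),box(a))
cv2.imwrite('pics/f.png',np.hstack(o))
E
```

```text
t: 13.83
tcp_pos: [0.5285, -0.2309, 0.242]
tool_rot: [0.999, -0.054, -0.0, -0.0]
force: [1.5, -0.1, -0.3]
finger_gap: 0.499
gripper_force: 0.0
t: 14.58
tcp_pos: [0.5588, 0.0528, 0.2512]
tool_rot: [0.999, -0.052, 0.0, -0.001]
force: [0.3, 0.5, -0.6]
finger_gap: 0.501
gripper_force: 0.0
scene brass 110 [ 529.5 -229.2   43.7   15.7  173.6] 0.07485787676014488
puck [ 535.7 -219.2   56.8   39.3  156.6] 0.037868652895789
tail 143 [ 600.5 -234.4   70.3   20.2  177.7]
top brass 157 [ 528.2 -229.1   42.9   10.3  175.1] 0.07658908154527377
puck [ 5.276e+02 -2.295e+02  5.740e+01  5.700e+01  1.000e-01] 0.04004375034594976
tail 266 [ 599.2 -234.    68.9   15.3  176.8]
```

View pics/f.png

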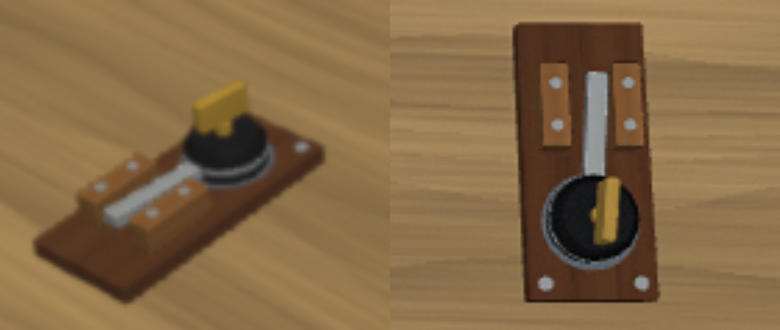

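The final picture shows the holder flat on the pad with its tail between the cheeks. The wings are in line with the tail (tail -3.2°, wings -4.9°, which is the stop), and the gripper is clear.

```bash
python3 -c "
from station import manip
print(manip.sign_off())"
```

```text
the job is handed in; nothing more can be done
None
```

The holder sits flat on the jig's pad with its tail between the cheeks. The wing screw is turned clockwise to its stop, in line with the tail. The tail-less holder was not touched, and I handed the job in at about 15 s.

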